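# Find the loose jar cap, tighten it and shelve the jar

## Task

One of the three jars on the counter has a loose screw cap: try the caps to find it, stand that jar down in the square jar holder and there turn its cap clockwise until it is firmly tight. Then stand that jar upright on the low counter shelf, well on the board, and leave the other two jars standing where they are; do not tip a jar or push the bell, stapler or coin tray about.

Things in the scene. Friction and masses are not known exactly. Their poses are not given: they have to be found in the camera images.
- jar_a: pale square glass jar, round black screw cap; jar_a, jar_b, jar_c look alike. Body 56 x 56 mm, 60 mm high, upright sides; neck 38 mm across; ribbed cap 44 mm across, from 70 to 92 mm above the underside; 0.37 to 0.55 kg. Origin: centre of the underside, z up, x and y square to its sides. Stands loose: a tight cap turns the whole jar with it; a loose cap turns alone (0.02 N m), the jar stays still
- jar_b: pale square glass jar, round black screw cap; jar_a, jar_b, jar_c look alike. Body 56 x 56 mm, 60 mm high, upright sides; neck 38 mm across; ribbed cap 44 mm across, from 70 to 92 mm above the underside; 0.37 to 0.55 kg. Origin: centre of the underside, z up, x and y square to its sides. Stands loose: a tight cap turns the whole jar with it; a loose cap turns alone (0.02 N m), the jar stays still
- jar_c: pale square glass jar, round black screw cap; jar_a, jar_b, jar_c look alike. Body 56 x 56 mm, 60 mm high, upright sides; neck 38 mm across; ribbed cap 44 mm across, from 70 to 92 mm above the underside; 0.37 to 0.55 kg. Origin: centre of the underside, z up, x and y square to its sides. Stands loose: a tight cap turns the whole jar with it; a loose cap turns alone (0.02 N m), the jar stays still
- nip_a (a joint): last stiff turn of jar_a's cap, squeezing its seal, rad. 0 at the start on every jar, tight or loose, and while a loose cap runs freely down its thread (1.9 to 3.2 rad clockwise from above); then 0.35 N m turns it on to the dead stop at 0.35, where it stays. Firmly tight: above 0.27. A cap tight from the start never moves and stays at 0
- nip_b (a joint): last stiff turn of jar_b's cap, squeezing its seal, rad. 0 at the start on every jar, tight or loose, and while a loose cap runs freely down its thread (1.9 to 3.2 rad clockwise from above); then 0.35 N m turns it on to the dead stop at 0.35, where it stays. Firmly tight: above 0.27. A cap tight from the start never moves and stays at 0
- nip_c (a joint): last stiff turn of jar_c's cap, squeezing its seal, rad. 0 at the start on every jar, tight or loose, and while a loose cap runs freely down its thread (1.9 to 3.2 rad clockwise from above); then 0.35 N m turns it on to the dead stop at 0.35, where it stays. Firmly tight: above 0.27. A cap tight from the start never moves and stays at 0
- holder_floor (a point): centre of the recess floor, 4 mm above the counter, of the jar holder: a fixed dark wooden block 90 x 90 mm, 19 mm high, with a square recess 64 mm wide, 15 mm deep, mouth flared, where a jar's square body fits, any of four ways round, and cannot turn; x and y square to the recess, z up
- shelf_top (a point): centre of the top face, 45 mm above the counter, of the low pale wooden counter shelf: a plain board 180 mm (x) by 120 mm (y), without rim, fixed, empty; z up
- bell: brass counter bell, 84 mm across, 58 mm high, origin at the centre of its underside; a bystander
- stapler: black stapler, 150 mm long (x), 36 mm wide, 51 mm high, origin at the centre of its underside; a bystander
- coin_tray: black coin tray 120 x 160 mm, 18 mm high, origin at the centre of its underside; a bystander
There are look-alikes about, which are no part of the job. Of the things that look like the part that bears shelf_top, the largest one is meant.

How it is judged:
On the way, in this order (a step that is already met when the one before it is completed fails the run):
1. the jar with the loose cap stands down in the holder's recess (horizontal distance between jar_a and holder_floor below 0.008 m and z of jar_a in the frame of holder_floor between -0.004 and 0.005 m and angle between jar_a's own z axis and vertical below 0.08 rad), for 0.2 s.
2. its cap is firmly tight, with the jar in the holder (all of step 1 and value of joint nip_a above 0.27 rad), for 0.1 s.
At the end, for the whole second after the job is handed in: The once loose jar's cap is firmly tight (last stiff turn above 0.27 rad); that jar stands upright (within 0.08 rad), at rest on the shelf board, its centre within 70 mm (x) and 45 mm (y) of the board's centre; the other two stand upright within 60 mm of where they began (value of joint nip_a above 0.27 rad and x of jar_a in the frame of shelf_top between -0.07 and 0.07 m and y of jar_a in the frame of shelf_top between -0.045 and 0.045 m and z of jar_a in the frame of shelf_top between -0.005 and 0.006 m and angle between each of jar_a, jar_b, jar_c's own z axis and vertical below 0.08 rad and linear speed of jar_a below 0.02 m/s and distance of each of jar_b, jar_c from where it was at the start of the episode below 0.06 m); the robot touches nothing.
It fails at once if bell is pushed away by more than 3 cm (distance of bell from where it was at the start of the episode above 0.03 m).
It fails at once if stapler is pushed away by more than 3 cm (distance of stapler from where it was at the start of the episode above 0.03 m).
It fails at once if coin tray is pushed away by more than 3 cm (distance of coin_tray from where it was at the start of the episode above 0.03 m).
It fails at once if a jar tips over (angle between any of jar_a, jar_b, jar_c's own z axis and vertical above 0.6 rad).
It also fails if it takes over 72 s, if anything falls off the work surface, if the arm or the gripper's body presses on something with over 40 N, if the wrist force passes 120 N, or if a joint passes its speed limit or range.

## Robot

A 7-joint arm with a two-finger parallel gripper is mounted at the origin on the work surface. World frame = base frame: x ahead of the robot, y to its left, z up, the work surface at z = 0. Lengths are in m, angles in rad, forces in N, time in s.
With the tool pointing down it reaches from about 0.425 to 0.875 m from the base axis. Payload 4.7 kg.
Tool frame: the origin (TCP) lies on the centre line of the jaws, within the pads' length; the fingertips stand 11 mm ahead of it and the grasp point (between the pads) lies 8 mm behind it; y points along the fingers, x is the direction in which the jaws open and shut, and the axes are right-handed (so a half turn about y gives the same grasp; the last joint's range is limited). The gripper opens to 87 mm and grips with 3 to 60 N. Pads are 19 mm wide; open, the fingers measure 117 mm over their backs; the gripper's body (75 mm by 190 mm) begins 51 mm behind the grasp point.
Start: joints at [0.014, 0.321, -0.07, 1.45, 0.023, 1.371, -0.057], TCP at [0.65, -0, 0.234] pointing down, gripper open.
Joint ranges: [-2.86, 2.86], [-0.3, 2.09], [-1.38, 1.24], [0.06, 2.45], [-1.56, 4.7], [0.09, 2.05], [-2.69, 2.69]. Speed limits (rad/s): [2.57, 2.57, 3.14, 3.14, 3.14, 3.14, 3.14].

## Interface

Orientations are given as a unit quaternion [w, x, y, z].
In Python, from bench import robot, cams, order, models gives the robot as it stands. The module is installed in compiled form; this text tells all that it offers.
- The arm moves only by the shell command python3 -m jog 'ROWS' [OPENING] [FORCE]. ROWS is JSON, a list of rows, each a list of 4 numbers: the shift along the tool's x, y, z in mm, then the turn about the tool's y in rad. A call has 1 to 10 rows; each row is the pose to reach, as a shift and turn from the pose commanded when the call began, along the tool's axes at that moment; what a row does not reach only later rows make up. A row lasts 1/8 s, in which the tool goes at most 62.5 mm and 10.7 degrees, less where a joint would pass 70% of its speed; a pose out of reach is approached as far as the arm can. A call with a gripper value outside its range is refused whole. OPENING is the opening, from -1 (shut) to 1 (fully open), set as the call begins (- or left out, the last holds). The fingers move at their own pace and stop on an object; FORCE is the grip in N (left out, the last holds). Time passes only in rows, so rows that repeat a pose let the fingers close. It gives the time, the measured TCP pose, the force and the opening at its end, in the units of the state.
- robot.observe(): the state, without advancing time (a new reading comes with each control period).
- cams.get_image(name): name is "scene" or "side" or "wrist"; returns a dict with "color" (400x640x3 uint8, red, green, blue), "z_map" (400x640 float32, m along the optical axis (not along the pixel's ray), 0 where there is no reading), "intrinsics" (3x3 intrinsics, pixels), "rvec" (rotation vector, rad) and "tvec" (3), from world to camera coordinates, as OpenCV has them. Camera axes: x right, y down, z forward; pixel columns grow to the right and rows downward; lengths in m; the calibration is good to about 2 mm. A picture is of the moment at which its call begins.
- order.sign_off(): hands the job in, once; it reports no verdict.
Trained networks look in a picture, given as the dict that the camera call returned (one of the last four; its "shot" number tells which), for a name from the list of things; names that differ only in an ending like _2 or _b are one class to them, and where a whole thing is asked for, a point or a joint stands for the part that bears it (a point fixed in the world has none). Each returns a list of dicts, best first, with "score" (0 to 1); they miss things now and then, are a little off and sometimes report something else, mostly with a low value. They report only what shows in the picture. A call takes as long as a camera call. They do not tell look-alikes from the thing itself.
- models.recognise(target, picture): "point" ([x, y, z] in m, in world coordinates, good to about 4 mm: the middle of the surface that is visible of it).
The state is a dict: "time_s": time; "joint_positions": joint angles; "joint_vel": joint speeds; "tau": joint torques, N m; "eef_pos": TCP position; "tool_rot": TCP orientation; "ft_force": force on the tool from outside, world axes, zero at the start; "ft_torque": the same for the moment, N m; "grip_width": opening from 0.0 (shut) to 1.0 (fully open).
Only numpy, scipy, OpenCV 4.12 (cv2) and the standard library are available. Lean on these libraries where they do the work, as an engineer would, in place of code of your own. Each camera call takes 0.05 s, during which the arm holds its last target. There are 200 camera calls.

## Working session

There is one attempt and no reset: what is moved stays moved. The work goes in short steps, Python scripts to look and compute and a shell command to move; the robot and the scene stay as the last step left them, time stands still between calls to the robot, and variables do not carry over. Pictures are saved under pics/ and viewed, about 8 in all and at most 12, crops included, and the job is handed in when it is done.

```bash
mkdir -p pics; cat > h.py <<'E'
from bench import robot,cams,order,models
import numpy as np,cv2
from scipy.spatial.transform import Rotation as R
def cloud(im):
    K=np.array(im["intrinsics"]);z=im["z_map"];v,u=np.indices(z.shape)
    p=np.stack([(u-K[0,2])/K[0,0]*z,(v-K[1,2])/K[1,1]*z,z],-1)
    Rm=cv2.Rodrigues(np.array(im["rvec"],float))[0]
    w=(p-np.array(im["tvec"]).ravel())@Rm
    w[z==0]=np.nan
    return w
def proj(im,P):
    return cv2.projectPoints(np.array(P,float).reshape(-1,3),np.array(im["rvec"],float),np.array(im["tvec"],float),np.array(im["intrinsics"],float),None)[0].reshape(-1,2)
def save(n,a): cv2.imwrite("pics/"+n,a[...,::-1])
E
python3 - <<'E'
from h import *
s=robot.observe(); print(s)
ims={n:cams.get_image(n) for n in("scene","side","wrist")}
save("a.png",ims["scene"]["color"]);save("b.png",ims["side"]["color"])
for n in("scene","side"):
  im=ims[n]
  for t in("jar_a","holder_floor","shelf_top","bell","stapler","coin_tray"):
    for r in models.recognise(t,im): print(n,t,round(r["score"],2),np.round(r["point"],3),proj(im,r["point"]).round()[0])
E
```

```text
{'time_s': 0.0, 'joint_positions': array([ 0.01407835,  0.32185083, -0.07005654,  1.45168265,  0.02261959,
        1.37081384, -0.05690455]), 'joint_vel': array([ 5.04740454e-04, -2.04227213e-04,  7.17644317e-04, -1.06148095e-03,
       -3.77553693e-06, -6.81503981e-04, -5.78661713e-04]), 'tau': array([-2.58547143e-04, -4.91284704e+01, -4.03903294e-01, -3.12526345e+01,
       -6.40594075e-02,  4.37659642e-02,  1.61017233e-04]), 'eef_pos': array([ 6.49456978e-01, -5.98216093e-05,  2.32439382e-01]), 'tool_rot': array([-7.07061330e-01,  7.07151547e-01, -6.85579022e-04, -7.03262541e-04]), 'ft_force': array([ 0.0762711 , -0.58677759, -0.24453841]), 'ft_torque': array([-0.03745105,  0.0073725 , -0.00264252]), 'grip_width': 1.0021766362077433}
scene jar_a 0.91 [ 0.486 -0.032  0.058] [275. 220.]
scene jar_a 0.79 [ 0.56  -0.199  0.061] [265. 273.]
scene jar_a 0.68 [ 0.484 -0.339  0.056] [215. 301.]
scene jar_a 0.47 [0.533 0.372 0.047] [349. 142.]
scene holder_floor 0.73 [0.546 0.118 0.014] [316. 200.]
scene shelf_top 0.82 [0.673 0.434 0.038] [392. 146.]
scene shelf_top 0.8 [0.533 0.37  0.045] [348. 142.]
scene shelf_top 0.5 [0.456 0.574 0.036] [356. 101.]
scene bell 0.88 [0.717 0.19  0.03 ] [372. 203.]
scene stapler 0.77 [0.706 0.062 0.046] [351. 229.]
scene coin_tray 0.8 [ 0.748 -0.196  0.008] [322. 309.]
side jar_a 0.97 [0.473 0.002 0.057] [347. 189.]
side jar_a 0.89 [ 0.547 -0.166  0.053] [327. 163.]
side jar_a 0.68 [ 0.469 -0.307  0.053] [349. 145.]
side jar_a 0.47 [0.713 0.228 0.026] [264. 240.]
side jar_a 0.45 [0.473 0.389 0.041] [345. 281.]
side holder_floor 0.9 [0.53  0.149 0.01 ] [328. 229.]
side shelf_top 0.96 [0.673 0.452 0.034] [263. 300.]
side shelf_top 0.92 [0.39  0.555 0.034] [381. 341.]
side shelf_top 0.8 [0.466 0.387 0.041] [348. 281.]
side bell 0.85 [0.709 0.228 0.028] [265. 240.]
side stapler 0.55 [0.697 0.08  0.036] [277. 207.]
side coin_tray 0.69 [ 0.746 -0.189  0.012] [275. 169.]
```

View pictures.

View pics/a.png

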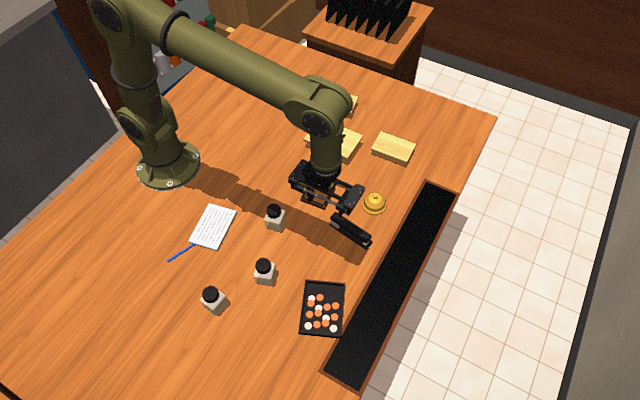

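View pics/b.png

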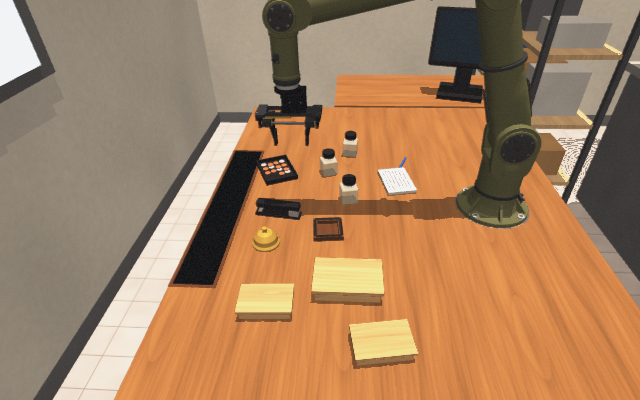

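Scene: three jars at (275,217), (264,272), (213,298); bell (375,203), stapler (350,230), tray (323,308). Side: dark holder at (328,229); three pale boards at (348,280), (265,300) and (382,342). The middle one looks largest. Next I'll measure them from the side depth.

```bash
cat > m.py <<'E'
from h import *
def rect(pts):
    (c,s,a)=cv2.minAreaRect((pts[:,:2]*1000).astype(np.float32)); return np.round(c,1),np.round(s,1),round(a,1)
for n in("side","scene"):
    im=cams.get_image(n);w=cloud(im);X,Y,Z=w[...,0],w[...,1],w[...,2];g=im["color"].astype(int).sum(2)
    print(n)
    for c in [(.466,.387),(.673,.45),(.41,.56)]:
        m=(abs(X-c[0])<.12)&(abs(Y-c[1])<.095)&(Z>.038)&(Z<.053); m=cv2.erode(m.astype(np.uint8),np.ones((2,2)))>0
        l,k,st,_=cv2.connectedComponentsWithStats(m.astype(np.uint8)); m=l==1+st[1:,4].argmax()
        print("board",m.sum(),rect(w[m]),np.nanmedian(Z[m]))
    for c in [(.47,-.01),(.55,-.18),(.475,-.32)]:
        near=(abs(X-c[0])<.06)&(abs(Y-c[1])<.06)
        m=near&(Z>.086)&(Z<.098); m2=near&(Z>.01)&(Z<.062)
        if m.any(): print("cap",m.sum(),(cv2.minEnclosingCircle((w[m][:,:2]*1000).astype(np.float32))),np.median(Z[m]),"body",rect(w[m2]))
    m=(abs(X-.535)<.07)&(abs(Y-.135)<.07)&(Z>.014)&(Z<.024)
    print("holder",m.sum(),rect(w[m]) if m.any() else 0)
E
python3 m.py; python3 - <<'E'
from h import *
im=cams.get_image("side");c=im["color"][130:310,240:420];save("c.png",cv2.resize(c,None,fx=3.3,fy=3.3))
E
```

```text
sideTraceback (most recent call last):
  File "m.py", line 10, in <module>
    print("board",m.sum(),rect(w[m]),np.nanmedian(Z[m]))
                          ~~~~^^^^^^
  File "m.py", line 3, in rect
    (c,s,a)=cv2.minAreaRect((pts[:,:2]*1000).astype(np.float32)); return np.round(c,1),np.round(s,1),round(a,1)
            ~~~~~~~~~~~~~~~^^^^^^^^^^^^^^^^^^^^^^^^^^^^^^^^^^^^^
cv2.error: OpenCV(4.12.0) /io/opencv/modules/imgproc/src/convhull.cpp:143: error: (-215:Assertion failed) total >= 0 && (depth == CV_32F || depth == CV_32S) in function 'convexHull'
```

View pics/c.png

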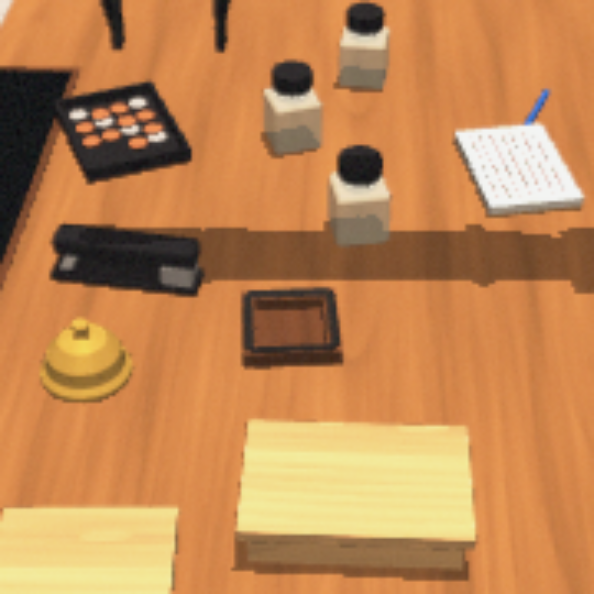

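Crop: jars with caps at (292,77), (359,165), (365,17); open holder at (292,325); largest board at (355,480). That board is the one I want. I need to fix the array layout in the script.

```bash
sed -i 's/(pts\[:,:2\]\*1000).astype(np.float32)/np.ascontiguousarray(pts[:,:2]*1000,dtype=np.float32)/; s/(w\[m\]\[:,:2\]\*1000).astype(np.float32)/np.ascontiguousarray(w[m][:,:2]*1000,dtype=np.float32)/' m.py; python3 m.py
```

```text
sideTraceback (most recent call last):
  File "m.py", line 10, in <module>
    print("board",m.sum(),rect(w[m]),np.nanmedian(Z[m]))
                          ~~~~^^^^^^
  File "m.py", line 3, in rect
    (c,s,a)=cv2.minAreaRect(np.ascontiguousarray(pts[:,:2]*1000,dtype=np.float32)); return np.round(c,1),np.round(s,1),round(a,1)
            ~~~~~~~~~~~~~~~^^^^^^^^^^^^^^^^^^^^^^^^^^^^^^^^^^^^^^^^^^^^^^^^^^^^^^^
cv2.error: OpenCV(4.12.0) /io/opencv/modules/imgproc/src/convhull.cpp:143: error: (-215:Assertion failed) total >= 0 && (depth == CV_32F || depth == CV_32S) in function 'convexHull'
```

```bash
python3 - <<'E'
from h import *
im=cams.get_image("side");w=cloud(im);print(w.shape,w.dtype,im["z_map"].shape)
for u,v in[(348,280),(345,265),(349,180),(349,190),(328,225),(265,300)]: print(u,v,w[v,u].round(3), proj(im,w[v,u]).round(1))
X,Y,Z=w[...,0],w[...,1],w[...,2]
m=(abs(X-.466)<.12)&(abs(Y-.387)<.095)&(Z>.038)&(Z<.053);print(m.sum(),w[m].shape)
E
```

```text
(400, 640, 3) float64 (400, 640)
348 280 [0.466 0.39  0.046] [[348. 280.]]
345 265 [0.474 0.337 0.046] [[345. 265.]]
349 180 [ 0.467 -0.     0.092] [[349. 180.]]
349 190 [0.467 0.005 0.056] [[349. 190.]]
328 225 [0.53  0.123 0.003] [[328. 225.]]
265 300 [0.669 0.452 0.033] [[265. 300.]]
2518 (2518, 3)
```

```bash
cat > m.py <<'E'
from h import *
def rect(pts):
    if len(pts)<5: return None
    c,s,a=cv2.minAreaRect(np.array(pts[:,None,:2]*1000,np.float32,order='C')); return np.round(c,1),np.round(s,1),round(a,1)
for n in("side","scene"):
    im=cams.get_image(n);w=cloud(im);X,Y,Z=w[...,0],w[...,1],w[...,2]
    print(n)
    for c,z in [((.466,.387),.045),((.673,.45),.035),((.41,.56),.035)]:
        m=(abs(X-c[0])<.12)&(abs(Y-c[1])<.08)&(abs(Z-z)<.005)
        print("board",m.sum(),rect(w[m]))
    for c in [(.47,-.01),(.55,-.18),(.475,-.32)]:
        near=(abs(X-c[0])<.06)&(abs(Y-c[1])<.06)
        m=near&(Z>.087)&(Z<.097); m2=near&(Z>.01)&(Z<.062)
        print("cap",m.sum(),rect(w[m]),"body",rect(w[m2]))
    m=(abs(X-.535)<.07)&(abs(Y-.135)<.07)&(Z>.015)&(Z<.024)
    print("holder",m.sum(),rect(w[m]))
E
python3 m.py
```

```text
side
board 2467 (array([467.7, 369. ]), array([123.8, 179.6]), 89.8)
board 1638 (array([646.7, 444.3]), array([185.5,  93.4]), 3.1)
board 2247 (array([388.7, 548.2]), array([137.2,  93.8]), 9.2)
cap 90 (array([469.1, -15.9]), array([41.5, 45. ]), 36.4) body (array([469.6, -15.4]), array([55.3, 61.6]), 11.7)
cap 72 (array([ 545.2, -187.4]), array([42.4, 42.5]), 70.9) body (array([ 543.1, -182.1]), array([57.3, 56. ]), 18.1)
cap 55 (array([ 466. , -330.5]), array([39.1, 41.3]), 0.1) body (array([ 464.7, -327.9]), array([60.3, 56.5]), 88.5)
holder 283 (array([530.6, 149.5]), array([89.9, 93.6]), 5.9)
scene
board 388 (array([473.1, 368.7]), array([182.2, 119.8]), 0.4)
board 735 (array([648.3, 440.4]), array([191.8, 100.3]), 5.5)
board 55 (array([455.8, 564.4]), array([30. , 94.2]), 30.1)
cap 142 (array([475.7, -17.5]), array([43.3, 44.1]), 76.4) body (array([475.8, -17.7]), array([56.2, 61.7]), 9.2)
cap 166 (array([ 550.4, -188.9]), array([40.3, 45.1]), 34.6) body (array([ 551.1, -190.4]), array([56.5, 55.5]), 20.5)
cap 184 (array([ 471.1, -333.8]), array([43.3, 43.2]), 79.1) body (array([ 471.5, -334. ]), array([57.2, 57.5]), 82.4)
holder 105 (array([535.4, 139.1]), array([91.4, 79. ]), 8.3)
```

```bash
python3 -m jog '[[-60,10,-6,0],[-120,20,-12,0],[-177,32,-17,0],[-177,32,-17,0]]'; cat > wv.py <<'E'
from h import *
import sys
im=cams.get_image("wrist");save(sys.argv[1],im["color"])
s=robot.observe();print(s["eef_pos"].round(4),R.from_quat(np.roll(s["tool_rot"],-1)).as_matrix().round(3).tolist())
w=cloud(im);Z=w[...,2]
for lo,hi in((.086,.098),(.05,.064),(.015,.023)):
    m=((Z>lo)&(Z<hi)).astype(np.uint8);k,l,st,ce=cv2.connectedComponentsWithStats(m)
    for i in range(1,k):
        if st[i,4]<300: continue
        p=np.array(w[l==i][:,None,:2]*1000,np.float32,order='C');r=cv2.minAreaRect(p)
        print(lo,hi,st[i,4],"px",ce[i].round(),"rect",np.round(r[0],1),np.round(r[1],1),round(r[2],1),"z",round(float(np.median(Z[l==i])),4))
E
python3 wv.py d.png
```

```text
time_s: 1.55
eef_pos: [0.4675, -0.0178, 0.1993]
tool_rot: [-0.707, 0.707, -0.002, -0.002]
ft_force: [0.6, -0.3, 0.3]
grip_width: 1.004
[ 0.4711 -0.0173  0.2011] [[1.0, -0.001, 0.001], [-0.001, -0.0, 1.0], [-0.001, -1.0, -0.0]]
0.086 0.098 2262 px [323. 199.] rect [469.4 -18.1] [43.5 45.2] 88.7 z 0.0917
0.05 0.064 3240 px [575.  86.] rect [683.8  69.7] [ 26.2 119.4] 81.3 z 0.0509
0.05 0.064 1305 px [324. 173.] rect [469.  -18.5] [56.1 55.5] 11.3 z 0.0587
0.05 0.064 1035 px [393. 331.] rect [ 542.5 -171.2] [29.8 61.7] 89.2 z 0.0585
0.015 0.023 2518 px [392.  34.] rect [532.9 124.3] [90.2 46.9] 5.3 z 0.0174
```

View pics/d.png

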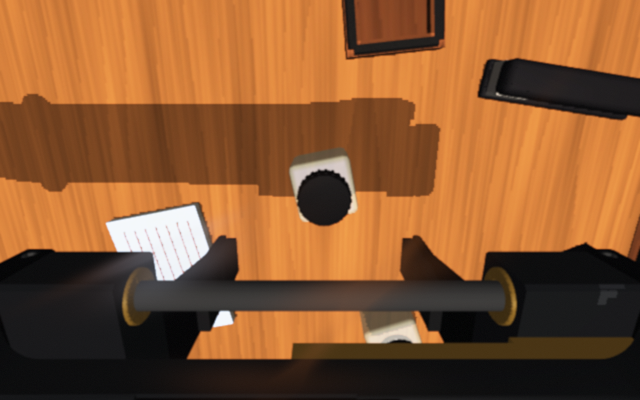

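Wrist view: jar 1's cap is at (323,199), matching depth (0.469,-0.018), body yaw about 11°. The holder is partly visible at the top. Next I descend and test this cap.

```bash
python3 -m jog '[[-2,50,-1,0],[-2,100,-1,0],[-2,125,-1,0],[-2,125,-1,0]]'; python3 -m jog '[[0,0,0,0],[0,0,0,0],[0,0,0,0],[0,0,0,0],[0,0,0,0],[0,0,0,0]]' -1 20; python3 -m jog '[[0,0,0,0.17],[0,0,0,0.34],[0,0,0,0.5],[0,0,0,0.5]]'; python3 wv.py e.png; python3 -c "
from h import *
print(robot.observe()['ft_torque'])"
```

```text
time_s: 2.1
eef_pos: [0.4711, -0.0178, 0.0753]
tool_rot: [0.707, -0.707, 0.001, 0.001]
ft_force: [0.7, -0.0, -0.8]
grip_width: 1.001
time_s: 2.85
eef_pos: [0.471, -0.0181, 0.0768]
tool_rot: [-0.707, 0.707, 0.0, 0.0]
ft_force: [-1.4, 0.1, 2.0]
grip_width: 0.501
time_s: 3.35
eef_pos: [0.4713, -0.018, 0.0768]
tool_rot: [0.685, -0.685, 0.174, -0.175]
ft_force: [0.1, 0.7, 1.5]
grip_width: 0.497
[ 0.4713 -0.018   0.0767] [[0.879, 0.001, 0.477], [-0.477, 0.0, 0.879], [0.001, -1.0, 0.0]]
0.086 0.098 4644 px [318. 259.] rect [475.   -9.2] [24.5 65.7] 60.7 z 0.0917
0.05 0.064 3171 px [316. 213.] rect [474.1  -5.2] [29.  56.3] 71.5 z 0.059
0.015 0.023 1554 px [263.  13.] rect [503.2 102.1] [20.6 44.4] 61.6 z 0.0176
[ 0.01338744 -0.01672858 -0.12360466]
```

Jar 1's body turned 30° with the cap, so its cap is tight. On to jar 2.

```bash
python3 -m jog '[[0,0,0,0],[0,0,0,0],[0,-55,0,0],[0,-110,0,0],[45,-120,-34,-0.17],[90,-120,-68,-0.34],[135,-120,-102,-0.5],[149,-120,-113,-0.5],[149,-120,-113,-0.5]]' 1; python3 wv.py f.png
```

```text
time_s: 4.53
eef_pos: [0.5473, -0.1892, 0.1959]
tool_rot: [0.707, -0.707, 0.001, -0.0]
ft_force: [-0.9, 0.7, 0.5]
grip_width: 1.0
[ 0.5473 -0.1874  0.196 ] [[1.0, -0.001, 0.0], [-0.0, 0.001, 1.0], [-0.001, -1.0, 0.001]]
0.086 0.098 2311 px [319. 201.] rect [ 545.7 -190.3] [44.4 45.3] 74.0 z 0.0917
0.086 0.098 1211 px [234. 345.] rect [ 466.5 -327.8] [31.1 45.1] 86.1 z 0.0915
0.05 0.064 977 px [223.   8.] rect [465.9 -44.6] [54.6 15.4] 0.7 z 0.0584
0.05 0.064 1347 px [320. 175.] rect [ 545.1 -190.1] [56.1 54.6] 19.7 z 0.0589
0.05 0.064 786 px [250. 323.] rect [ 465.9 -336.4] [49.8 55.8] 83.6 z 0.0594
0.015 0.023 2984 px [518. 167.] rect [ 743.6 -193.6] [121.6 161.3] 23.8 z 0.0177
```

```bash
python3 -m jog '[[-2,50,-2,0],[-2,100,-2,0],[-2,120,-2,0],[-2,120,-2,0]]'; python3 -m jog '[[0,0,0,0],[0,0,0,0],[0,0,0,0],[0,0,0,0],[0,0,0,0],[0,0,0,0]]' -1 20; python3 -m jog '[[0,0,0,0.17],[0,0,0,0.34],[0,0,0,0.5],[0,0,0,0.5]]'; python3 wv.py g.png; python3 -c "
from h import *
print(robot.observe()['ft_torque'])"
```

```text
time_s: 5.08
eef_pos: [0.5441, -0.1876, 0.075]
tool_rot: [0.708, -0.706, 0.0, 0.002]
ft_force: [0.1, -0.2, 0.6]
grip_width: 1.003
time_s: 5.82
eef_pos: [0.5463, -0.1908, 0.0769]
tool_rot: [-0.707, 0.707, 0.001, 0.001]
ft_force: [1.6, -1.2, 0.1]
grip_width: 0.5
time_s: 6.32
eef_pos: [0.545, -0.1909, 0.0766]
tool_rot: [-0.685, 0.685, -0.175, 0.174]
ft_force: [-2.2, -2.3, 4.2]
grip_width: 0.504
[ 0.545  -0.1909  0.0766] [[0.879, -0.001, 0.477], [-0.477, -0.0, 0.879], [-0.001, -1.0, -0.001]]
0.086 0.098 4751 px [318. 259.] rect [ 549.  -181.7] [24.6 65.3] 60.6 z 0.0917
0.05 0.064 4611 px [42. 44.] rect [471.2 -33.4] [29.5 47.5] 73.4 z 0.0588
0.05 0.064 3169 px [315. 212.] rect [ 551.  -172.9] [30.2 61.5] 58.8 z 0.0589
0.015 0.023 777 px [102.  48.] rect [474.9 -41.4] [63.1 28.8] 20.4 z 0.0191
0.015 0.023 3395 px [529. 120.] rect [ 710.8 -207.9] [ 49.7 161.2] 23.7 z 0.0176
[-0.05234203  0.76050806 -0.00200554]
```

View pics/g.png

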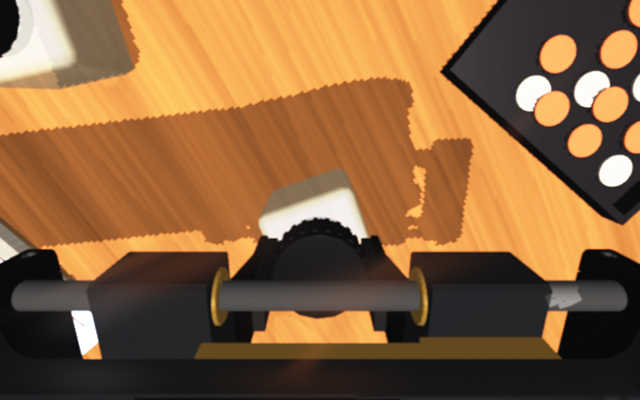

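The body's top edge runs at about 20° in the tool view (262,215)–(350,187). That is unchanged relative to the tool, so the jar appears to have turned with its cap. I'll check that after release.

```bash
python3 -m jog '[[0,0,0,0],[0,0,0,0],[0,-55,0,0],[0,-110,0,0],[0,-120,0,0]]' 1; python3 wv.py h1.png;  python3 -m jog '[[0,0,-55,-0.17],[0,0,-110,-0.34],[-1,0,-160,-0.5],[-1,0,-163,-0.5],[-1,0,-163,-0.5]]'; python3 wv.py h2.png
```

```text
time_s: 7.0
eef_pos: [0.5483, -0.1913, 0.2013]
tool_rot: [0.685, -0.685, 0.172, -0.178]
ft_force: [-0.7, 0.4, 0.1]
grip_width: 0.956
[ 0.5477 -0.1911  0.2004] [[0.878, 0.007, 0.479], [-0.479, -0.001, 0.878], [0.006, -1.0, 0.002]]
0.086 0.098 3454 px [108.  46.] rect [470.7 -19. ] [45.2 44.4] 80.4 z 0.0918
0.086 0.098 2225 px [314. 200.] rect [ 544.4 -190.5] [44.1 44.6] 61.2 z 0.0917
0.05 0.064 2280 px [150.  56.] rect [470.7 -19. ] [56.3 55.2] 72.6 z 0.0589
0.05 0.064 1304 px [315. 174.] rect [ 543.7 -191.1] [56.5 55.9] 81.2 z 0.0588
0.05 0.064 1143 px [314. 326.] rect [ 474.1 -322.1] [38.7 69.2] 54.8 z 0.0588
0.015 0.023 3243 px [504.  87.] rect [ 743.6 -193.5] [121.2 161.2] 23.8 z 0.0176
time_s: 7.68
eef_pos: [0.4664, -0.3324, 0.1952]
tool_rot: [0.708, -0.707, 0.001, 0.0]
ft_force: [-0.2, 0.4, 0.5]
grip_width: 0.998
[ 0.4671 -0.3315  0.1954] [[1.0, -0.001, -0.001], [0.001, 0.002, 1.0], [-0.001, -1.0, 0.002]]
0.086 0.098 2097 px [432.  17.] rect [ 542.9 -202. ] [24.8 44.2] 89.1 z 0.0917
0.086 0.098 2318 px [320. 204.] rect [ 465.7 -335.2] [45.4 43.7] 25.4 z 0.0917
0.05 0.064 1685 px [407.  37.] rect [ 542.  -201.9] [35.1 56.1] 81.1 z 0.059
0.05 0.064 1390 px [319. 179.] rect [ 466.  -335.5] [56. 56.] 83.9 z 0.0587
0.015 0.023 1478 px [579.  80.] rect [ 719.1 -220.3] [ 57.7 131.3] 24.0 z 0.0176
```

Jar 2 went from 19.7° to -8.8°, so it is tight. Now jar 3, currently at -6.1°.

```bash
python3 -m jog '[[0,50,-3,0],[0,100,-3,0],[0,120,-3,0],[0,120,-3,0]]'; python3 -m jog '[[0,0,0,0],[0,0,0,0],[0,0,0,0],[0,0,0,0],[0,0,0,0],[0,0,0,0]]' -1 20; python3 -m jog '[[0,0,0,0.17],[0,0,0,0.34],[0,0,0,0.5],[0,0,0,0.5]]'; python3 -c "
from h import *
print(robot.observe()['ft_torque'])";python3 -m jog '[[0,0,0,0],[0,0,0,0],[0,-55,0,0],[0,-110,0,0],[0,-120,0,0],[0,-120,0,0]]' 1; python3 wv.py i.png
```

```text
time_s: 8.22
eef_pos: [0.4664, -0.3333, 0.0743]
tool_rot: [0.708, -0.706, 0.0, 0.002]
ft_force: [0.6, -0.6, 0.6]
grip_width: 0.998
time_s: 8.98
eef_pos: [0.4673, -0.3363, 0.0768]
tool_rot: [-0.707, 0.707, 0.001, 0.0]
ft_force: [1.5, -0.3, 0.4]
grip_width: 0.498
time_s: 9.48
eef_pos: [0.4668, -0.3361, 0.0767]
tool_rot: [-0.685, 0.685, -0.174, 0.174]
ft_force: [-0.3, -0.3, 1.5]
grip_width: 0.501
[ 0.08315575 -0.02500836 -0.04777691]
time_s: 10.22
eef_pos: [0.4666, -0.3364, 0.197]
tool_rot: [-0.685, 0.685, -0.174, 0.175]
ft_force: [-1.0, 0.5, -0.8]
grip_width: 0.988
[ 0.466  -0.3359  0.1956] [[0.878, -0.001, 0.479], [-0.479, 0.001, 0.878], [-0.001, -1.0, 0.0]]
0.086 0.098 2307 px [318. 198.] rect [ 466.3 -335. ] [44.3 44.1] 25.2 z 0.0917
0.05 0.064 1292 px [318.  12.] rect [ 536.3 -214.2] [20.6 57.6] 61.0 z 0.0588
0.05 0.064 1340 px [319. 172.] rect [ 465.8 -335.2] [55.7 56.1] 83.9 z 0.0588
```

Jar 3's body stayed at 83.9° while the cap turned, so jar 3 is the loose one. I'll grasp it by the body, jaws square to it.

```bash
python3 -m jog '[[0,0,0,-0.18],[0,10,0,-0.36],[0,60,0,-0.39],[0,110,0,-0.39],[0,156,0,-0.39],[0,156,0,-0.39]]'; python3 -m jog '[[0,0,0,0],[0,0,0,0],[0,0,0,0],[0,0,0,0],[0,0,0,0],[0,0,0,0]]' -1 30; python3 -m jog '[[0,-30,0,0],[0,-80,0,0],[0,-120,0,0],[0,-120,0,0]]'; python3 wv.py j.png
```

```text
time_s: 11.02
eef_pos: [0.4622, -0.3334, 0.0351]
tool_rot: [0.708, -0.704, 0.043, -0.035]
ft_force: [-0.2, 0.4, 0.5]
grip_width: 1.001
time_s: 11.78
eef_pos: [0.4673, -0.3365, 0.0416]
tool_rot: [-0.706, 0.706, -0.038, 0.039]
ft_force: [-0.8, 1.3, 6.1]
grip_width: 0.642
time_s: 12.28
eef_pos: [0.4679, -0.3372, 0.1629]
tool_rot: [-0.705, 0.707, -0.037, 0.041]
ft_force: [0.5, 0.6, -5.4]
grip_width: 0.64
[ 0.4665 -0.3361  0.1603] [[0.994, 0.0, 0.11], [-0.11, -0.0, 0.994], [0.0, -1.0, -0.0]]
0.05 0.064 1844 px [402.  16.] rect [ 541.  -210.8] [18.  56.5] 82.8 z 0.059
0.015 0.023 1205 px [599.  57.] rect [ 714.8 -244.1] [30.6 91.2] 24.9 z 0.0177
```

```bash
python3 -m jog '[[2,-20,30,0],[5,-20,85,0],[9,-20,140,-0.05],[12,-20,195,-0.1],[16,-20,250,-0.15],[19,-20,305,-0.205],[22,-20,355,-0.205],[22,-20,381,-0.205],[22,-20,381,-0.205]]'; python3 wv.py k.png; python3 - <<'E'
from h import *
im=cams.get_image("wrist")
w=cloud(im);Z=w[...,2];m=(abs(w[...,0]-.533)<.06)&(abs(w[...,1]-.146)<.06)
for n,q in (("rim",m&(Z>.0145)&(Z<.022)),("floor",m&(Z>.0015)&(Z<.007))):
    p=np.array(w[q][:,None,:2]*1000,np.float32,order='C');print(n,len(p),cv2.minAreaRect(p))
E
```

```text
time_s: 13.45
eef_pos: [0.5282, 0.0433, 0.177]
tool_rot: [0.707, -0.706, -0.033, 0.038]
ft_force: [0.4, -0.4, -5.2]
grip_width: 0.638
[0.5283 0.0408 0.1773] [[0.995, -0.006, -0.097], [0.097, -0.001, 0.995], [-0.006, -1.0, -0.0]]
0.086 0.098 364 px [225. 260.] rect [455.4  -7.8] [32.6  9.2] 51.4 z 0.0915
0.05 0.064 374 px [600.   7.] rect [713.1 203.4] [15.8 10.9] 2.6 z 0.0576
0.05 0.064 3601 px [518. 184.] rect [694.4  68.8] [ 26.3 139.1] 81.2 z 0.0508
0.05 0.064 704 px [236. 233.] rect [449.3  -5.7] [55.9 23.3] 45.0 z 0.0587
0.015 0.023 521 px [530.  36.] rect [696.  186.9] [20.7 62.8] 47.2 z 0.019
0.015 0.023 5397 px [337.  66.] rect [530.9 146. ] [90.1 89.2] 5.7 z 0.0174
rim 5644 ((530.8643188476562, 146.0728759765625), (90.19213104248047, 89.67106628417969), 5.557358741760254)
floor 5584 ((532.9366455078125, 145.87442016601562), (119.6570053100586, 119.28340911865234), 0.46301180124282837)
```

View pics/k.png

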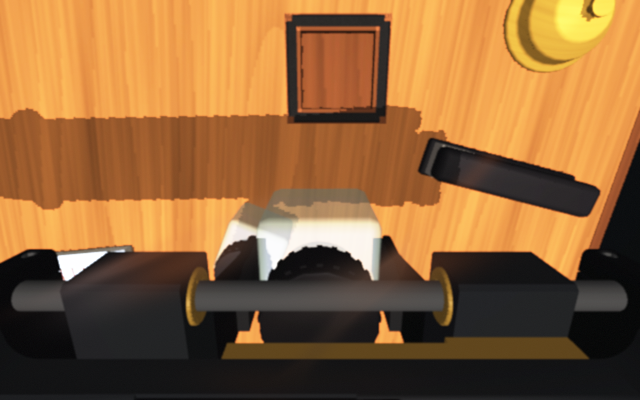

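Holder rim is at px (337,66), giving (0.531,0.146), yaw 5.6°, 90×90 as it should be; held jar at (320,230) looks square to the jaws, jar 1 behind at (236,233). Now I'll check the held jar's offset within the jaws.

```bash
python3 - <<'E'
from h import *
P=[];
for _ in range(12): pass
im=cams.get_image("wrist");w=cloud(im)
s=robot.observe();M=R.from_quat(np.roll(s["tool_rot"],-1)).as_matrix()
t=(w-s["eef_pos"])@M*1000
X,Y,Z=t[...,0],t[...,1],t[...,2]   # Y down along fingers
m=(abs(X)<24)&(Y>-16)&(Y<38)&(Z>10)&(Z<45)
print(m.sum(),"front face z",np.percentile(Z[m],[2,25,50,75,98]).round(1))
for y in range(-16,40,6):
    q=m&(abs(Y-y)<3)
    if q.sum()>20: print(y,q.sum(),np.percentile(Z[q],[5,50,95]).round(1))
q=m&(Y>0)&(Z>20)
if q.sum()>30:print(np.polyfit(X[q],Z[q],1))
q=(abs(X)<30)&(abs(Y+51)<3)&(abs(Z)<30);print("cap",q.sum(), X[q].min(),X[q].max(),Z[q].max())
print(s["eef_pos"],np.degrees(np.arctan2(M[1,0],M[0,0])), M[2])
E
```

```text
3691 front face z [25.1 29.  29.5 29.6 29.9]
-16 806 [22.  27.9 29.1]
-10 612 [28.5 29.4 29.9]
-4 424 [29.1 29.5 29.9]
2 374 [29.1 29.6 29.9]
8 350 [29.  29.5 29.9]
14 322 [29.1 29.6 29.9]
20 272 [29.  29.6 29.8]
26 263 [29.2 29.6 29.8]
32 215 [28.9 29.6 29.8]
38 53 [29.1 29.5 29.6]
[-3.85338951e-03  2.95120696e+01]
cap 4174 -23.34410416903648 19.679457216818733 23.7271274941147
[0.52896738 0.03864633 0.1783655 ] 5.370039585547889 [-3.98376064e-03 -9.99991650e-01 -9.10769306e-04]
```

```bash
python3 -m jog '[[7,0,50,0],[14,0,98,0],[14,20,103,0],[14,65,103,0],[14,103,103,0],[14,103,103,0],[14,103,103,0]]'; python3 - <<'E'
from h import *
E=[]
for i in range(3):
  im=cams.get_image("wrist");w=cloud(im);s=robot.observe();E.append(s["eef_pos"])
s=robot.observe();M=R.from_quat(np.roll(s["tool_rot"],-1)).as_matrix();e=np.mean(E,0);print(e,s["ft_force"])
t=(w-e)@M*1000;X,Y,Z=t[...,0],t[...,1],t[...,2];H=w[...,2]
q=(H>.0145)&(H<.022)&(abs(X)<60)&(Z>20)&(Z<60)
print("rim",q.sum(),"x",np.percentile(X[q],[.5,99.5]),"z",np.percentile(Z[q],[.5,99.5]))
b=(abs(X)<24)&(Y>-10)&(Y<38)&(Z>15)&(Z<33);print("front",np.median(Z[b]))
b=(Y>-14)&(Y<-2)&(Z>20)&(Z<33)&(abs(X)<33);print("bodyx",np.percentile(X[b],[1,99]))
save("l.png",im["color"])
E
```

```text
time_s: 14.48
eef_pos: [0.5355, 0.1433, 0.0787]
tool_rot: [0.706, -0.706, -0.034, 0.032]
ft_force: [-0.1, -0.0, -4.2]
grip_width: 0.644
[0.53611496 0.14392086 0.07964339] [ 1.10135557 -0.41882981 -4.19637864]
rim 3669 x [-50.05428235  39.28386178] z [20.29729473 47.60455029]
front 28.85970651256019
bodyx [-27.73559107  24.81014864]
```

View pics/l.png

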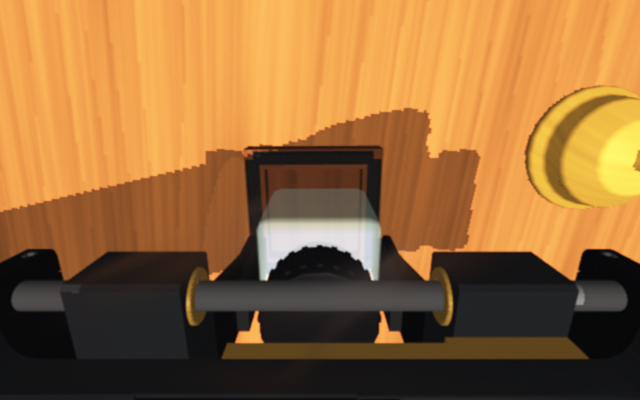

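Holder rim spans px 247–381 (centre 314), jar body 258–380 (centre 319). The jar needs to go about 3.5 mm left and 2 mm forward before I lower it.

```bash
python3 -m jog '[[-3.5,0,2,0],[-3.5,8,2,0],[-3.5,16,2,0],[-3.5,22,2,0],[-3.5,28,2,0],[-3.5,33,2,0],[-3.5,34,2,0],[-3.5,34,2,0]]'; python3 -m jog '[[0,0,0,0],[0,0,0,0],[0,0,0,0]]'  0.6; python3 - <<'E'
from h import *
im=cams.get_image("wrist");w=cloud(im);s=robot.observe();e=s["eef_pos"];print(e,s["ft_force"])
M=R.from_quat(np.roll(s["tool_rot"],-1)).as_matrix()
t=(w-e)@M*1000;X,Y,Z=t[...,0],t[...,1],t[...,2];H=w[...,2]
q=(H>.058)&(H<.07)&(abs(X)<33)&(abs(Z)<35);print("body top H",np.median(H[q]),X[q].min(),X[q].max(),Z[q].max())
q=(H>.086)&(H<.102)&(abs(X)<30)&(abs(Z)<35);print("cap H",np.median(H[q]),np.percentile(H[q],[5,95]))
E
```

```text
time_s: 15.62
eef_pos: [0.5305, 0.1455, 0.0455]
tool_rot: [-0.706, 0.706, 0.033, -0.034]
ft_force: [-6.4, -2.1, 10.3]
grip_width: 0.641
time_s: 16.0
eef_pos: [0.5312, 0.1457, 0.0438]
tool_rot: [0.706, -0.706, -0.034, 0.033]
ft_force: [-0.2, -1.0, -0.4]
grip_width: 0.789
[0.5310733  0.14567937 0.04363076] [ 0.05629899 -0.45129225  0.14917419]
body top H 0.06311258814895751 -30.158272691681717 32.98241964255151 29.516916037457122
cap H 0.0955282640243686 [0.08796825 0.09654364]
```

Jar is seated: cap top at 0.096 = 4 + 92 mm. I'll rise to the cap and check the wrist joint's range.

```bash
python3 -m jog '[[0,-20,0,0],[0,-37,0,0],[0,-37,0,-0.18],[0,-37,0,-0.36],[0,-37,0,-0.54],[0,-37,0,-0.72],[0,-37,0,-0.9],[0,-37,0,-1.08],[0,-37,0,-1.26],[0,-37,0,-1.44]]';python3 -c "
from h import *
print(robot.observe()['joint_positions'])"
```

```text
time_s: 17.3
eef_pos: [0.5311, 0.1456, 0.0811]
tool_rot: [-0.507, 0.508, 0.493, -0.492]
ft_force: [-0.5, 0.7, 0.4]
grip_width: 0.803
[-0.0625583   0.25370909 -0.2854682   1.86614251  0.08264263  1.03231188
  1.15906665]
```

```bash
T='from h import *
s=robot.observe();print("TQ",s["ft_torque"].round(3),s["joint_positions"][6].round(3))'
python3 -m jog '[[0,0,0,0],[0,0,0,0],[0,0,0,0],[0,0,0,0],[0,0,0,0]]' -1 50
python3 -m jog '[[0,0,0,0.18],[0,0,0,0.36],[0,0,0,0.54],[0,0,0,0.72],[0,0,0,0.9],[0,0,0,1.08],[0,0,0,1.2],[0,0,0,1.2]]'; python3 -c "$T"
python3 -m jog '[[0,0,0,0.15],[0,0,0,0.3],[0,0,0,0.3]]'; python3 -c "$T"
python3 -m jog '[[0,0,0,0.15],[0,0,0,0.3],[0,0,0,0.3]]'; python3 -c "$T"
```

```text
time_s: 17.92
eef_pos: [0.5309, 0.1464, 0.0808]
tool_rot: [0.509, -0.509, -0.491, 0.491]
ft_force: [-1.3, 1.8, 0.4]
grip_width: 0.49
time_s: 18.92
eef_pos: [0.531, 0.1455, 0.0807]
tool_rot: [-0.697, 0.697, 0.118, -0.118]
ft_force: [1.1, 0.6, 0.3]
grip_width: 0.495
TQ [ 0.129 -0.144  0.046] -0.011
time_s: 19.3
eef_pos: [0.5309, 0.1455, 0.0807]
tool_rot: [-0.707, 0.707, 0.014, -0.013]
ft_force: [-0.3, 0.5, 0.9]
grip_width: 0.494
TQ [ 0.09  -0.06   0.002] -0.301
time_s: 19.68
eef_pos: [0.5308, 0.1455, 0.0806]
tool_rot: [-0.701, 0.701, -0.092, 0.092]
ft_force: [0.6, 0.9, 1.3]
grip_width: 0.493
TQ [ 0.164  0.058 -0.05 ] -0.592
```

```bash
T='from h import *
s=robot.observe();print("TQ",s["ft_torque"].round(3),s["joint_positions"][6].round(3))'
for i in 1; do python3 -m jog '[[0,0,0,0.12],[0,0,0,0.24]]'|grep -v tool; python3 -c "$T"
python3 -m jog '[[0,0,0,0.12],[0,0,0,0.24]]'|grep -v tool; python3 -c "$T"
python3 -m jog '[[0,0,0,0.12],[0,0,0,0.24]]'|grep -v tool; python3 -c "$T"
python3 -m jog '[[0,0,0,0.12],[0,0,0,0.24]]'|grep -v tool; python3 -c "$T"; done
```

```text
time_s: 19.92
eef_pos: [0.5307, 0.1456, 0.0806]
ft_force: [-0.6, 1.0, 1.3]
grip_width: 0.493
TQ [ 0.238  0.149 -0.005] -0.828
time_s: 20.18
eef_pos: [0.5307, 0.1457, 0.0806]
ft_force: [1.0, 0.9, 0.9]
grip_width: 0.492
TQ [0.261 0.112 0.05 ] -1.062
time_s: 20.42
eef_pos: [0.5306, 0.1457, 0.0805]
ft_force: [0.4, 0.7, 0.2]
grip_width: 0.489
TQ [ 0.24   0.17  -0.042] -1.295
time_s: 20.68
eef_pos: [0.5309, 0.1458, 0.0807]
ft_force: [3.0, 2.7, -1.1]
grip_width: 0.493
TQ [ 0.867 -0.272  0.346] -1.529
```

Torque has reached 0.35 N·m, so the nip has begun. I'll keep turning to the stop.

```bash
T='from h import *
s=robot.observe();print("TQ",s["ft_torque"].round(3),s["joint_positions"][6].round(3))'
python3 -m jog '[[0,0,0,0.1],[0,0,0,0.1]]'|grep -v tool; python3 -c "$T"
python3 -m jog '[[0,0,0,0.1],[0,0,0,0.1]]'|grep -v tool; python3 -c "$T"
python3 -m jog '[[0,0,0,0.1],[0,0,0,0.1]]'|grep -v tool; python3 -c "$T"
python3 -m jog '[[0,0,0,0.1],[0,0,0,0.1]]'|grep -v tool; python3 -c "$T"
```

```text
time_s: 20.92
eef_pos: [0.5313, 0.1468, 0.0808]
ft_force: [3.3, 2.7, -1.2]
grip_width: 0.491
TQ [ 0.928 -0.442  0.127] -1.623
time_s: 21.18
eef_pos: [0.5313, 0.1467, 0.0808]
ft_force: [3.5, 4.5, -1.3]
grip_width: 0.494
TQ [ 1.19  -0.514  0.153] -1.721
time_s: 21.42
eef_pos: [0.5313, 0.1467, 0.0808]
ft_force: [2.7, 4.5, -1.3]
grip_width: 0.491
TQ [ 1.209 -0.506  0.146] -1.819
time_s: 21.68
eef_pos: [0.5313, 0.1469, 0.0808]
ft_force: [3.0, 4.4, -1.7]
grip_width: 0.492
TQ [ 1.274 -0.626  0.601] -1.915
```

```bash
T='from h import *
s=robot.observe();print("TQ",s["ft_torque"].round(3),s["joint_positions"][6].round(3))'
python3 -m jog '[[0,0,0,0.1],[0,0,0,0.1]]' -1 60|grep -v tool; python3 -c "$T"
python3 -m jog '[[0,0,0,0.1],[0,0,0,0.1]]'|grep -v tool; python3 -c "$T"
python3 -m jog '[[0,0,0,0.1],[0,0,0,0.1]]'|grep -v tool; python3 -c "$T"
python3 wv.py n.png
```

```text
time_s: 21.92
eef_pos: [0.5305, 0.147, 0.0809]
ft_force: [1.1, 4.4, 1.8]
grip_width: 0.491
TQ [1.202 0.068 1.194] -2.012
time_s: 22.18
eef_pos: [0.5292, 0.1472, 0.0812]
ft_force: [-4.5, 5.2, 7.3]
grip_width: 0.491
TQ [1.312 1.114 0.815] -2.111
time_s: 22.42
eef_pos: [0.5283, 0.1481, 0.0815]
ft_force: [-7.1, 6.6, 9.2]
grip_width: 0.49
TQ [1.621 1.766 0.713] -2.208
[0.5283 0.1481 0.0815] [[-0.341, -0.004, 0.94], [-0.94, 0.002, -0.341], [-0.001, -1.0, -0.005]]
0.086 0.098 5958 px [318. 251.] rect [540.1 142.7] [61.8 31.4] 69.3 z 0.0962
0.05 0.064 609 px [377.   8.] rect [630.   79.4] [23.6  9.5] 70.1 z 0.0507
0.05 0.064 2435 px [318. 200.] rect [549.2 141.7] [61.2 31.8] 69.5 z 0.0624
0.05 0.064 3453 px [597. 221.] rect [4.832e+02 4.000e-01] [27.1 62.8] 44.1 z 0.0581
0.015 0.023 512 px [129.  15.] rect [683.5 212.1] [45.6  9.2] 79.7 z 0.0189
0.015 0.023 5473 px [320. 181.] rect [531.2 146.8] [90.3 90.3] 5.6 z 0.0175
0.015 0.023 857 px [550. 203.] rect [486.8  -7.7] [36.4 72.9] 30.5 z 0.0191
```

View pics/n.png

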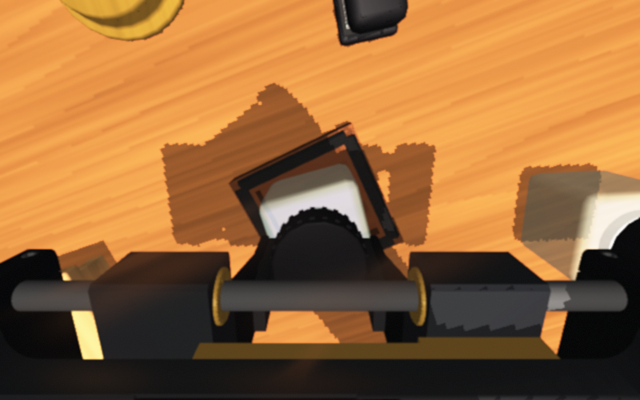

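The holder edge slopes 26° and the jar top 16° (px (232,182)–(348,125) and (262,195)–(350,170)). So the jar took up its ~9° play and wedged, and the torque peaked at 1.2 N·m. I'll release, rewind and regrip, then turn again to confirm the dead stop.

```bash
T='from h import *
s=robot.observe();print("TQ",s["ft_torque"].round(3),s["ft_force"].round(1),s["joint_positions"][6].round(3))'
python3 -m jog '[[0,0,0,0],[0,0,0,0],[0,0,0,-0.18],[0,0,0,-0.36],[0,0,0,-0.54],[0,0,0,-0.72],[0,0,0,-0.9],[0,0,0,-0.9]]' 0.7|grep eef; python3 -c "$T"
python3 -m jog '[[0,0,0,0],[0,0,0,0],[0,0,0,0],[0,0,0,0]]' -1 55|grep eef; python3 -c "$T"
python3 -m jog '[[0,0,0,0.08],[0,0,0,0.08]]'|grep eef; python3 -c "$T"
python3 -m jog '[[0,0,0,0.08],[0,0,0,0.08]]'|grep eef; python3 -c "$T"
python3 -m jog '[[0,0,0,0.08],[0,0,0,0.08]]'|grep eef; python3 -c "$T"
```

```text
eef_pos: [0.5306, 0.1438, 0.08]
TQ [-0.02   0.019  0.   ] [ 0.9 -0.6 -0.8] -1.337
eef_pos: [0.5306, 0.1459, 0.0806]
TQ [0.172 0.121 0.033] [ 0.5  1.1 -2.4] -1.337
eef_pos: [0.5306, 0.1461, 0.0806]
TQ [0.088 0.146 1.23 ] [-0.1 -0.1  0.7] -1.412
eef_pos: [0.5304, 0.1462, 0.0806]
TQ [0.35  0.449 0.403] [-1.4  2.   1.4] -1.491
eef_pos: [0.5297, 0.146, 0.0807]
TQ [0.187 1.171 0.687] [-4.7  0.6  5.1] -1.568
```

At 0.08 rad the torque went straight to 1.23 N·m, well above 0.35, so the cap is on its dead stop. I'll release, rise, square up and measure the jar.

```bash
python3 -m jog '[[0,0,0,0],[0,0,0,0],[0,-50,0,-0.18],[0,-100,0,-0.36],[0,-120,0,-0.54],[0,-120,0,-0.72],[0,-120,0,-0.9],[0,-120,0,-1.08],[0,-120,0,-1.12],[0,-120,0,-1.12]]' 1|grep eef; python3 wv.py o.png
```

```text
eef_pos: [0.5312, 0.145, 0.2005]
[0.5312 0.1451 0.2005] [[0.989, 0.001, 0.146], [-0.146, -0.0, 0.989], [0.001, -1.0, 0.0]]
0.086 0.098 2376 px [319. 197.] rect [531.  146.8] [44.2 44.8] 88.6 z 0.0957
0.05 0.064 323 px [524.  88.] rect [713.3 206. ] [15.1 15.4] 81.6 z 0.0576
0.05 0.064 1205 px [320. 174.] rect [530.7 146.7] [55.4 56.3] 86.6 z 0.0623
0.05 0.064 2517 px [497. 238.] rect [694.   69.3] [ 25.3 139.2] 81.5 z 0.0508
0.05 0.064 1157 px [284. 330.] rect [470.5 -15.4] [50.9 56. ] 72.9 z 0.0586
0.015 0.023 371 px [473.  90.] rect [693.2 207.4] [68.7 30.5] 87.1 z 0.0192
0.015 0.023 2923 px [319. 164.] rect [530.7 146.2] [90.1 90.1] 5.7 z 0.0175
```

```bash
python3 -m jog '[[0,50,1,-0.087],[0,100,1,-0.087],[0,145,1,-0.087],[0,156,1,-0.087],[0,156,1,-0.087]]'|grep eef; python3 -m jog '[[0,0,0,0],[0,0,0,0],[0,0,0,0],[0,0,0,0],[0,0,0,0],[0,0,0,0]]' -1 30; python3 -m jog '[[0,-15,0,0],[0,-30,0,0],[0,-70,0,0],[0,-120,0,0],[0,-120,0,0]]'; python3 wv.py p.png
```

```text
eef_pos: [0.5312, 0.1466, 0.0448]
time_s: 27.4
eef_pos: [0.5323, 0.1468, 0.0454]
tool_rot: [0.707, -0.707, 0.02, -0.021]
ft_force: [3.8, -0.0, 3.2]
grip_width: 0.647
time_s: 28.02
eef_pos: [0.5325, 0.1473, 0.1685]
tool_rot: [0.708, -0.706, 0.019, -0.022]
ft_force: [0.6, -0.1, -5.0]
grip_width: 0.639
[0.5307 0.1468 0.1656] [[0.998, 0.001, 0.058], [-0.058, 0.0, 0.998], [0.001, -1.0, 0.0]]
0.05 0.064 386 px [551. 111.] rect [713.2 205.8] [15.1 15.5] 34.0 z 0.0575
0.015 0.023 504 px [493. 107.] rect [695.7 207.8] [70.7 35.3] 83.6 z 0.0188
0.015 0.023 2442 px [316. 158.] rect [529.5 159. ] [90.  64.3] 5.6 z 0.0174
```

```bash
python3 -m jog '[[-15,0,40,0],[-33,0,95,0],[-52,0,150,0],[-70,0,205,0],[-74,0,218,0],[-74,25,218,0],[-74,50,218,0],[-74,66,218,0],[-74,66,218,0]]'; python3 -m jog '[[0,4,0,0],[0,8,0,0],[0,11,0,0],[0,13,0,0],[0,13,0,0]]'; python3 - <<'E'
from h import *
s=robot.observe();e=s["eef_pos"];print(e,s["ft_force"])
for n in("wrist","side"):
  im=cams.get_image(n);w=cloud(im);H=w[...,2];q=(abs(H-.045)<.004)&(abs(w[...,0]-.47)<.13)&(abs(w[...,1]-.37)<.09)
  print(n,q.sum(),cv2.minAreaRect(np.array(w[q][:,None,:2]*1000,np.float32,order='C')))
save("q.png",im["color"][160:320,240:460])
E
```

```text
time_s: 29.2
eef_pos: [0.4682, 0.3667, 0.0959]
tool_rot: [-0.705, 0.708, -0.022, 0.019]
ft_force: [0.2, -0.8, -4.8]
grip_width: 0.639
time_s: 29.82
eef_pos: [0.4698, 0.3687, 0.0865]
tool_rot: [0.707, -0.707, 0.02, -0.021]
ft_force: [-1.5, -1.3, 0.6]
grip_width: 0.642
[0.46977326 0.36867771 0.08650368] [-1.47666116 -1.25799024  0.64875502]
wrist 28232 ((467.79315185546875, 366.4350280761719), (120.05870056152344, 179.76583862304688), 89.90830993652344)
side 1839 ((467.93121337890625, 369.05548095703125), (122.13231658935547, 179.8544158935547), 89.71561431884766)
```

The weight is off the wrist (-4.8 → +0.6 N), so the jar stands on the board. Release and retreat.

```bash
python3 -m jog '[[0,0,0,0],[0,0,0,0],[0,0,0,0],[0,0,0,0],[0,-40,0,0],[0,-90,0,0],[0,-140,0,0],[0,-140,-60,0],[0,-140,-60,0]]' 1; python3 - <<'E'
from h import *
A={n:cams.get_image(n) for n in("wrist","side","scene")}
w=cloud(A["wrist"]);H=w[...,2];near=(abs(w[...,0]-.47)<.1)&(abs(w[...,1]-.37)<.08)
for n,z in(("cap",.137),("body",.104),("board",.045)):
    q=near&(abs(H-z)<.005);print(n,q.sum(),cv2.minAreaRect(np.array(w[q][:,None,:2]*1000,np.float32,order='C')) if q.any() else 0,np.median(H[q]))
w=cloud(A["scene"]);H=w[...,2]
for c in((.47,-.018),(.546,-.19),(.468,-.335)):
    q=(abs(w[...,0]-c[0])<.05)&(abs(w[...,1]-c[1])<.05)&(H>.087)&(H<.097);print(q.sum(),w[q].mean(0) if q.any() else 0)
for t in("bell","stapler","coin_tray"): print(t,[(round(r["score"],2),np.round(r["point"],3)) for r in models.recognise(t,A["scene"])[:1]])
save("r.png",np.vstack([A["side"]["color"][100:360,180:500]]))
E
```

```text
time_s: 31.05
eef_pos: [0.4677, 0.3037, 0.2262]
tool_rot: [-0.706, 0.708, -0.022, 0.024]
ft_force: [-0.0, -0.4, -0.6]
grip_width: 1.0
cap 3146 ((468.3543395996094, 367.8270568847656), (44.674102783203125, 45.096405029296875), 42.07415771484375) 0.13675734097922035
body 1660 ((468.3440246582031, 367.8786315917969), (55.66278076171875, 55.87782287597656), 86.31267547607422) 0.10367662146140741
board 18855 ((467.60540771484375, 366.2664489746094), (120.158447265625, 180.2346954345703), 89.89903259277344) 0.0448119932334062
135 [ 0.47441444 -0.01816539  0.0916986 ]
170 [ 0.54878069 -0.19039373  0.09226647]
0 0
bell [(0.91, array([0.718, 0.19 , 0.033]))]
stapler [(0.91, array([0.703, 0.06 , 0.048]))]
coin_tray [(0.82, array([ 0.745, -0.196,  0.006]))]
```

View pics/r.png

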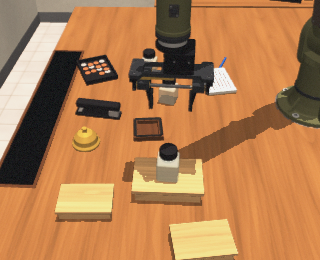

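The jar stands at (168,163) in the middle of the largest board. The other jars and the bystanders are in place, and the gripper is clear.

```bash
python3 -c "
from h import *
print(order.sign_off())"
```

```text
the job is handed in; nothing more can be done
None
```

The job is handed in at about 31 s of the 72 s limit. The loose jar's cap is tightened and the jar stands on the largest board; no verdict came back.

- **Finding the jar:** I turned each cap clockwise by 0.5 rad. The jars first seen at (0.47, -0.02) and (0.55, -0.19) turned bodily by about 29°. The jar at (0.466, -0.335) stayed still, so that was the loose one.
- **Tightening:** I seated that jar in the holder; its cap top read 0.096 m, as it should. Its cap turned about 2.8 rad further before the torque rose. The jar then took up about 9° of play in the recess. After a regrip, the torque jumped straight to about 1.2 N·m, well above the 0.35 N·m the seal needs, so I took the cap to be on its dead stop. The tightness is judged from that torque alone; I could not read the cap's angle directly.
- **On the shelf:** the jar is upright and within about 2 mm of the board's centre. The cap top is at 0.137 m, which matches the board height plus the jar.
- **Everything else:** the other two jars are within about 2 mm of where they began, though turned about 29° by the cap test. The bell, stapler and tray read within about 4 mm of their first positions, and the gripper is clear of everything.

The only odd readings were lower torques of 0.13–0.15 N·m just after the first rise. I put these down to the jar sliding in the recess.

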